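Key the drip pot cover home

ROBOT

A 6-joint arm with a two-finger parallel gripper is mounted at the origin on the work surface. World frame = base frame: x ahead of the robot, y to its left, z up, the work surface at z = 0. Lengths are in m, angles in rad, forces in N, time in s.
With the tool pointing down it reaches from about 0.275 to 0.775 m from the base axis. Payload 14.6 kg.
Tool frame: the origin (TCP) lies on the front face of the gripper's body, between the roots of the fingers; the fingertips stand 73 mm ahead of it and the grasp point (between the pads) lies 54 mm ahead of it; z points along the fingers, y is the line along which they close (so a half turn about z gives the same grasp; the last joint's range is limited). The gripper opens to 85 mm and grips with 20 to 120 N. Pads are 22 mm wide; open, the fingers measure 114 mm over their backs; the gripper's body (76 mm by 85 mm) begins 54 mm behind the grasp point. The pads swing forward as they close: fully open they stand 13 mm farther back than shut.
Start: joints at [1.128, 0.263, -0.048, 1.259, 0, 1.415], TCP at [0.149, 0.503, 0.304] pointing down, gripper open.
Joint ranges: [-2.65, 2.65], [-0.89, 1.7], [-1.18, 1.37], [-2.13, 2.11], [-1.35, 1.29], [-3.14, 3.14]. Speed limits (rad/s): [1.89, 1.89, 2.57, 2.79, 3.14, 3.14].

INTERFACE

Orientations are given as [roll, pitch, yaw] about the fixed x, y, z axes, in that order (R = Rz(yaw) Ry(pitch) Rx(roll)).
In Python, from workcell import env, get_image gives the robot as it stands.
- The arm moves only by the tool arm_command, never from a script. Its argument "commands" is a list of rows, each a list of 5 numbers: the shift along the tool's x, y, z in mm, then the turn about the tool's z in degrees, then the closure, from -1 (fully open) to 1 (shut). In form: [[tx, ty, tz, yaw, grip], ...]. A call has 1 to 12 rows; each row is the pose to reach, as a shift and turn from the pose commanded when the call began, along the tool's axes at that moment; what a row does not reach only later rows make up. A row lasts 1/8 s, in which the tool goes at most 62.5 mm and 10.7 degrees, less where a joint would pass 70% of its speed; a pose out of reach is approached as far as the arm can. A call with a gripper value outside its range is refused whole. The fingers move at their own pace and stop on an object; "grip_force" is the grip in N (left out, the last holds). Time passes only in rows, so rows that repeat a pose let the fingers close. It gives the time, the measured TCP pose, the force, the opening and the grip force at its end, in the units of the state.
- env.get_state(): the state, without advancing time (a new reading comes with each control period).
- get_image(name): name is "scene" or "top" or "wrist"; returns a dict with "color" (420x560x3 uint8, red, green, blue), "z_map" (420x560 float32, m along the optical axis (not along the pixel's ray), 0 where there is no reading), "fx", "fy", "cx", "cy" (pixels), "distortion" ([k1, k2, p1, p2, k3] as OpenCV has them; the pictures are not rectified), "origin" and "attitude" of the camera in the world. Camera axes: x right, y up, looking along -z (the intrinsics and any distortion apply to the point x, -y, -z); pixel columns grow to the right and rows downward; lengths in m; the calibration is good to about 2 mm. A picture is of the moment at which its call begins.
- env.hand_in(): hands the job in; it is judged then, once.
The state is a dict: "time_s": time; "qpos": joint angles; "joint_velocities": joint speeds; "joint_torque": joint torques, N m; "eef_pos": TCP position; "tool_rot": TCP orientation; "wrist_force": force on the tool from outside, world axes, zero at the start; "wrist_torque": the same for the moment, N m; "grip_width": opening from 0.0 (shut) to 1.0 (fully open); "grip_force": force on a finger pad.
Only numpy, scipy, OpenCV 4.12 (cv2) and the standard library are available. Lean on these libraries where they do the work, as an engineer would, in place of code of your own. Each camera call takes 0.05 s, during which the arm holds its last target. There are 200 camera calls.

TASK

Close the drip pot: push the finger peg with a fingertip to turn the cover round until its notch is over the locating pin on the pot's rim, then press the cover straight down until it is fully home. Only touch, do not lift the cover, and leave everything else on the shelf where it is.

Things in the scene. Friction and masses are not known exactly. Their poses are not given: they have to be found in the camera images.
- pot: squat round dark steel drip pot fixed to the shelf: rim flange 180 mm across, rim top 50 mm above the shelf. Origin at the centre of its underside; its x axis points (level) to the locating pin. The pin is a plain steel key bar lying radially on the rim, 8 mm wide, from 56 to 86 mm from the pot's axis, standing 7 mm above the rim; its outer end (76 to 86 mm from the axis) is turned up to 16 mm above the rim, outside the cover's edge, where it shows.
- pin (a point): point on top of the locating pin, 62 mm from the pot's axis, 57 mm above the shelf
- cover_mid (a point): centre of the upper face of the round aluminium cover (140 mm across, 5 mm thick, flat), on the pot's axis: 64 mm above the shelf while the cover stands proud, 55 mm when fully home
- notch (a point): point at the level of the cover's upper face in the middle of the one notch in its rim, 62 mm from the axis. The notch is about 24 mm wide at the rim, 18 mm deep, open through the cover; the cover can go down only when the notch is over the pin, within about 4 degrees
- peg_top (a point): top centre of the cover's upright finger peg, a 14 mm round peg rising 22 mm above the cover's upper face, 50 mm from the axis, diametrically opposite the notch; it turns with the cover
- cover (a joint): turn of the cover about the pot's upright axis, rad, anticlockwise from above is positive, without stops; at 0 (or any whole turn) the notch is over the pin. It turns with about 1 N of push at the peg and stays where it is left. Off the pin at the start by 0.8 rad to half a turn, either way
- plug (a joint): how far the cover has been pressed down, m: 0 standing proud at the start, 0.009 fully home on the rim, negative if lifted (0.025 up at most). A rubber plug under the cover grips the pot: about 6 N presses it down and it stays where it is left; with the notch off the pin it stops at 0.002
- steamer_lid: round bamboo steamer lid, 173 mm across, 50 mm high with its bail, loose; origin at the centre of its underside. Not part of the job
- measuring_cup: white plastic measuring cup with a handle, 76 mm across, 85 mm high, loose; origin at the centre of its underside. Not part of the job
- sauce_bottle: amber glass bottle, 58 mm across, 170 mm high, loose; origin at the centre of its underside. Not part of the job
- grill_pick: steel grill pick with a wooden handle, 240 mm long, lying flat, loose; origin at the middle of its length, on its underside. Not part of the job
- chopstick_rest: small white ceramic chopstick rest, 50 mm long, 14 mm high, loose; origin at the centre of its underside. Not part of the job
- salt_jar: glass jar with a steel cap, 50 mm across, 75 mm high, loose; origin at the centre of its underside. Not part of the job
- dip_dish: white ceramic dipping bowl, 84 mm across, 30 mm high, loose; origin at the centre of its underside. Not part of the job

How it is judged:
By the outcome, as a careful person would: the job done as asked, in the order asked, and still so for the second after the job is handed in, with the robot touching nothing.
It also fails if it takes over 64 s, if anything falls off the work surface, if the arm or the gripper's body presses on something with over 40 N, if the wrist force passes 120 N, or if a joint passes its speed limit or range.

## Working session

There is one attempt and no reset: what is moved stays moved. The work goes in short steps, Python scripts to look and compute and a tool call to move; the robot and the scene stay as the last step left them, time stands still between calls to the robot, and variables do not carry over. Pictures are saved under pics/ and viewed, at most 10 in all, crops included, and the job is handed in when it is done.

Besides the shell and the picture viewer there is one more tool, called after "Call:" as name([rows], argument=value, ...), one row to a line, values as JSON. arm_command: Moves the arm, as the interface text tells. Its arguments: {"type":"object","properties":{"commands":{"type":"array","items":{"type":"array","items":{"type":"number"}}},"grip_force":{"type":"number"}},"required":["commands"]}

```bash
mkdir -p pics
cat > h.py <<'E'
import numpy as np, cv2, pickle
from workcell import env, get_image
from scipy.spatial.transform import Rotation as R
def att(a):
    a=np.array(a,float)
    return a if a.shape==(3,3) else R.from_euler('xyz',a).as_matrix()
def snap(n,tag):
    d=get_image(n); pickle.dump(d,open(tag+'.pkl','wb')); cv2.imwrite(f'pics/{tag}.png',d['color'][...,::-1]); return d
def cloud(d):
    h,w=d['z_map'].shape; v,u=np.mgrid[:h,:w]
    K=np.array([[d['fx'],0,d['cx']],[0,d['fy'],d['cy']],[0,0,1.]])
    p=cv2.undistortPoints(np.stack([u,v],-1).reshape(-1,1,2).astype(float),K,np.array(d['distortion'],float)).reshape(h,w,2)
    z=d['z_map'].astype(float)
    c=np.stack([p[...,0]*z,-p[...,1]*z,-z],-1)
    P=c@att(d['attitude']).T+np.array(d['origin']); P[z==0]=np.nan
    return P
E
python3 - <<'E'
from h import *
s=env.get_state();print(s)
for n in('top','scene'):
    d=snap(n,n+'0');print(n,d['origin'],d['attitude'],d['distortion'],d['fx'])
E
```

```text
{'time_s': 0.0, 'qpos': array([ 1.12770571e+00,  2.63561132e-01, -4.89580206e-02,  1.25941198e+00,
       -2.26544106e-05,  1.41550270e+00]), 'joint_velocities': array([-4.98443487e-04, -1.99210550e-03, -7.55703795e-04,  4.74359857e-04,
       -2.05128856e-05,  1.00117546e-04]), 'joint_torque': array([ 5.34719758e-03, -6.37610006e+01,  3.84561145e+01,  1.37687463e-02,
        2.12217865e-04, -1.02888109e-05]), 'eef_pos': array([0.14893294, 0.50321637, 0.30339751]), 'tool_rot': array([-3.14046800e+00, -1.53139305e-04,  2.85379559e+00]), 'wrist_force': array([-0.32933401,  0.4859638 ,  1.25765363]), 'wrist_torque': array([ 0.0141673 ,  0.03573229, -0.0204495 ]), 'grip_force': 0.0, 'grip_width': 0.9988313860718431}
top [ 0.41273222 -0.01965093  1.01821111] [ 0.14561794  0.02619345 -1.59708637] [0.02468721 0.         0.         0.         0.        ] 467.80583110983736
scene [0.99956964 0.65486708 0.66972405] [ 0.95287077 -0.02300248  2.57678534] [-0.0634004  0.         0.         0.         0.       ] 427.80915616185365
```

View pics/top0.png

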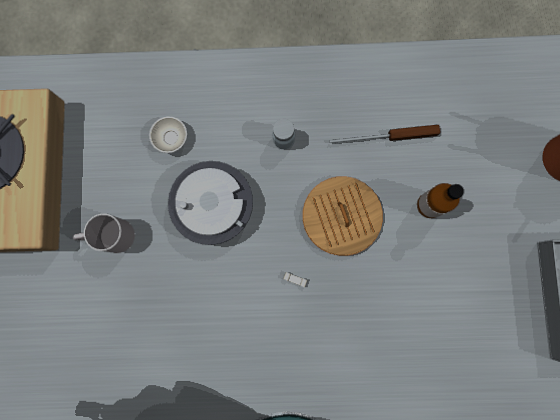

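View pics/scene0.png

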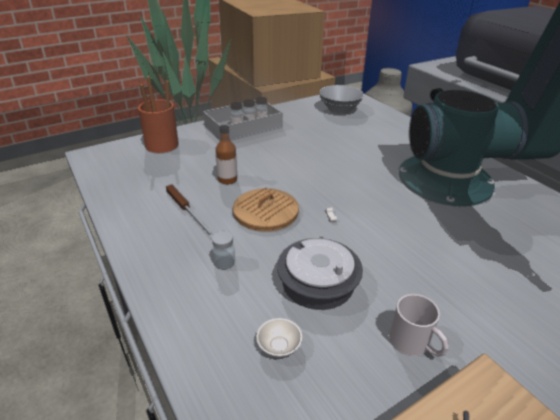

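The top view shows the pot at about (210,202), the notch near (240,194), the peg near (186,206), and probably the pin's end near (239,224). I'll enlarge it and measure.

Run:
```python
from h import *
d=pickle.load(open('top0.pkl','rb'));P=cloud(d)
c=d['color'][150:255,155:265,::-1];cv2.imwrite('pics/c0.png',cv2.resize(c,None,fx=5.4,fy=5.4,interpolation=cv2.INTER_CUBIC))
s=P[150:255,155:265].reshape(-1,3);s=s[~np.isnan(s[:,0])]
print(np.histogram(s[:,2],bins=np.arange(-.01,.1,.005)))
m=(s[:,2]>.059)&(s[:,2]<.069);print('cover',(s[m].min(0)+s[m].max(0))/2,np.ptp(s[m],axis=0),s[m].mean(0))
m=(s[:,2]>.035)&(s[:,2]<.075);print('rim',(s[m].min(0)+s[m].max(0))/2,np.ptp(s[m],axis=0))
m=s[:,2]>.075;print('peg',s[m].mean(0),s[m].max(0),m.sum())
for u,v in((210,202),(240,194),(186,206),(239,224)):print(u,v,P[v,u])
```

```text
(array([  28, 3223, 2640,   18,    0,    1,    7,   22,    8,    0,   13,
       1192,  884,   65, 2523,  836,    4,    4,   14,   23,    0]), array([-0.01 , -0.005,  0.   ,  0.005,  0.01 ,  0.015,  0.02 ,  0.025,
        0.03 ,  0.035,  0.04 ,  0.045,  0.05 ,  0.055,  0.06 ,  0.065,
        0.07 ,  0.075,  0.08 ,  0.085,  0.09 ,  0.095]))
cover [0.57912606 0.14530464 0.06401686] [0.13953482 0.1380736  0.00983943] [0.57812652 0.14540741 0.0638293 ]
rim [0.57876443 0.14601279 0.05914937] [0.17846938 0.17874402 0.03112461]
peg [0.56923061 0.19349367 0.08465872] [0.57651523 0.20074097 0.08946513] 41
210 202 [0.57608838 0.14317639 0.06282808]
240 194 [0.59394314 0.08213757 0.04729935]
186 206 [0.56637748 0.18936164 0.08000326]
239 224 [0.52790144 0.08311744 0.06615883]
```

View pics/c0.png

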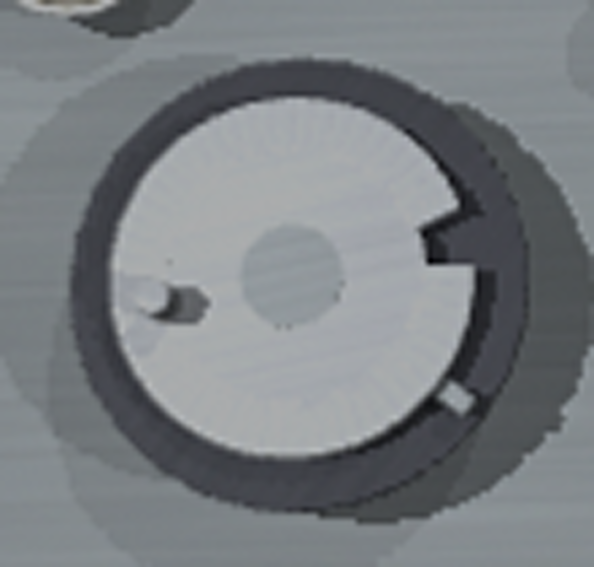

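Pot centre is about (0.579, 0.146), with radii matching the given sizes. The peg bearing is about 101.6°, the notch about −78° and the pin about −129°, so the cover needs about −51° (clockwise). I'll refine the angles and close the gripper while moving to a hover beside the peg.

```bash
cat >> h.py <<'E'
def ang(d,C=(.579,.1457),zc=.064):
    # bearings (deg): pin upturned end, peg, notch
    P=cloud(d).reshape(-1,3);P=P[~np.isnan(P[:,0])];q=P[:,:2]-C;r=np.hypot(*q.T);z=P[:,2]
    b=lambda m:(np.degrees(np.arctan2(*q[m].mean(0)[::-1])).round(1),np.hypot(*q[m].mean(0)).round(4),m.sum())
    print('pin',b((r>.075)&(r<.088)&(z>.058)&(z<.072)),'peg',b((r<.065)&(z>zc+.014)&(z<zc+.026)))
    a=np.degrees(np.arctan2(q[:,1],q[:,0]));rr=(r>.056)&(r<.066)
    lo=a[rr&(z<zc-.006)];print('notch',len(lo),np.percentile(lo,[2,50,98]).round(1) if len(lo) else '')
E
python3 -c "
from h import *
ang(pickle.load(open('top0.pkl','rb')))"
```

```text
pin (np.float64(-128.0), np.float64(0.0815), np.int64(22)) peg (np.float64(101.4), np.float64(0.0491), np.int64(38))
notch 41 [-84.4 -76.2 -68. ]
```

Call:
arm_command([
  [-60,-23,0,0,1],
  [-120,-46,0,0,1],
  [-180,-69,0,0,1],
  [-240,-92,0,0,1],
  [-300,-115,0,0,1],
  [-360,-139,0,0,1],
  [-410,-158,0,0,1],
  [-452,-174,0,0,1],
  [-452,-174,0,0,1],
  [-452,-174,0,0,1],
  [-452,-174,0,0,1],
], grip_force=40)

```text
time_s: 1.48
eef_pos: [0.5322, 0.209, 0.304]
tool_rot: [3.142, -0.0, 2.855]
wrist_force: [-0.3, 0.8, 0.1]
grip_width: 0.001
grip_force: 0.0
```

Call:
arm_command([
  [0,0,60,0,1],
  [0,0,110,0,1],
  [0,0,140,0,1],
  [0,0,160,0,1],
  [0,0,160,0,1],
  [0,0,160,0,1],
])

```text
time_s: 2.22
eef_pos: [0.5331, 0.2088, 0.145]
tool_rot: [3.141, 0.001, 2.855]
wrist_force: [-0.3, 0.3, 0.7]
grip_width: -0.001
grip_force: 0.0
```

Run:
```python
from h import *
s=env.get_state();print(s['eef_pos'],s['wrist_force'])
d=snap('scene','s1');c=d['color'][170:320,220:420,::-1];cv2.imwrite('pics/s1c.png',cv2.resize(c,None,fx=4,fy=4))
```

```text
[0.53313177 0.20876817 0.14495867] [-0.34599928  0.34104364  0.69168216]
```

View pics/s1c.png

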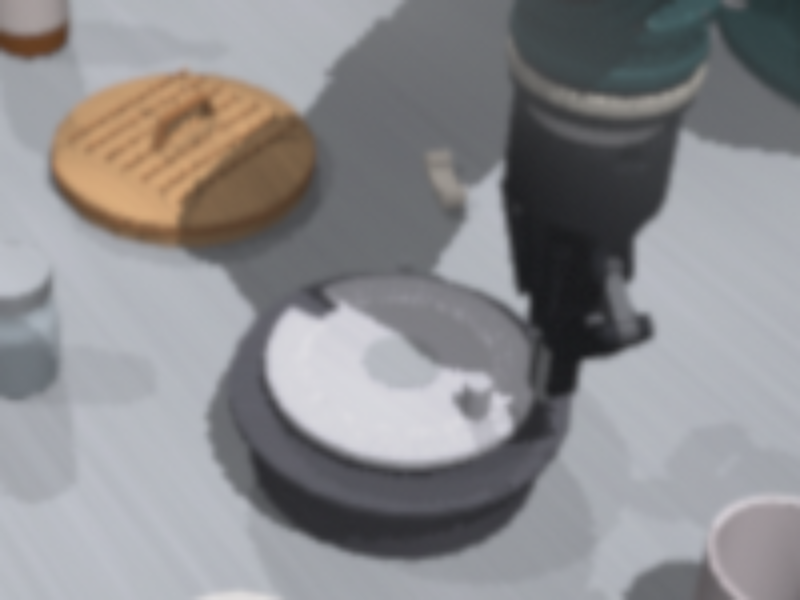

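The scene shows the shut fingertip at crop (560,370), beside the cover's edge and behind the peg at (470,400), so it is clear to push. I'll push along −x of the tool, stopping short of the final angle.

Call:
arm_command([
  [-8,0,0,0,1],
  [-16,0,0,0,1],
  [-22,0,0,0,1],
  [-27,0,0,0,1],
  [-32,0,0,0,1],
  [-37,0,0,0,1],
  [-42,0,0,0,1],
  [-46,0,0,0,1],
  [-50,0,0,0,1],
  [-52,0,0,0,1],
  [-52,0,0,0,1],
])

```text
time_s: 3.65
eef_pos: [0.5831, 0.1934, 0.1439]
tool_rot: [-3.141, 0.0, 2.854]
wrist_force: [0.2, 0.3, 0.0]
grip_width: 0.0
grip_force: 0.0
```

Run:
```python
from h import *
s=env.get_state();print(s['eef_pos'],s['wrist_force'])
d=snap('top','t2');ang(d)
c=d['color'][150:255,155:265,::-1];cv2.imwrite('pics/c2.png',cv2.resize(c,None,fx=5.4,fy=5.4,interpolation=cv2.INTER_CUBIC))
```

```text
[0.58307552 0.19338371 0.14389043] [0.16762566 0.27694765 0.01841576]
pin (np.float64(-128.0), np.float64(0.0814), np.int64(21)) peg (np.float64(99.1), np.float64(0.0431), np.int64(5))
notch 47 [-123.6 -115.  -105.5]
```

View pics/c2.png

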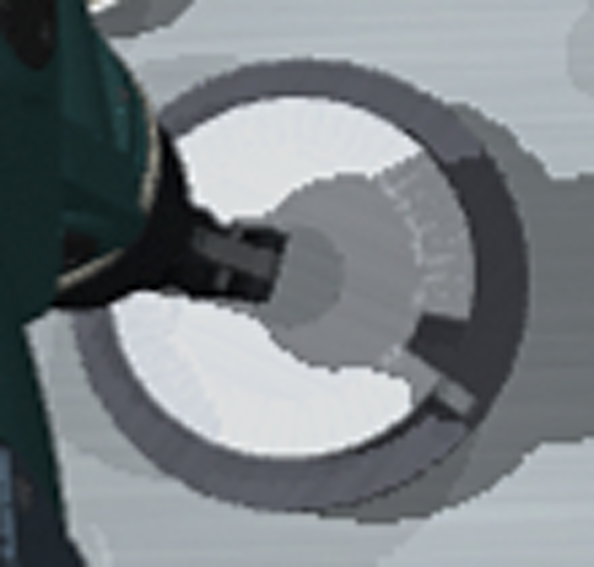

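The notch is now near crop (440,335), about 12° short of the pin at (457,397). I'll push about 8 mm more, back off, and measure with the gap at cover level, which parallax doesn't affect.

Call:
arm_command([
  [-4,0,0,0,1],
  [-7,0,0,0,1],
  [-8,0,0,0,1],
  [-8,0,0,0,1],
  [-8,0,0,0,1],
])

```text
time_s: 4.32
eef_pos: [0.5907, 0.1913, 0.144]
tool_rot: [3.141, 0.0, 2.854]
wrist_force: [0.3, 0.2, 0.7]
grip_width: -0.001
grip_force: 0.0
```

```bash
cat >> h.py <<'E'
def gap(d,C=(.579,.1457),zc=.064):
    P=cloud(d).reshape(-1,3);P=P[~np.isnan(P[:,0])];q=P[:,:2]-C;r=np.hypot(*q.T)
    a=np.degrees(np.arctan2(q[:,1],q[:,0]));k=(abs(P[:,2]-zc)<.006)&(a<-45)&(a>-175)
    for r0,r1 in((.055,.059),(.059,.063),(.062,.066)):
        s=np.sort(a[k&(r>r0)&(r<r1)]);i=np.argmax(np.diff(s));print('gap',s[i].round(1),s[i+1].round(1),((s[i]+s[i+1])/2).round(1))
E
python3 - <<'E'
from h import *
s=env.get_state();print(s['eef_pos'],s['wrist_force'])
for t in('top0','t2'):gap(pickle.load(open(t+'.pkl','rb')))
d=snap('top','t3');gap(d);ang(d)
c=d['color'][150:255,155:265,::-1];cv2.imwrite('pics/c3.png',cv2.resize(c,None,fx=5.4,fy=5.4,interpolation=cv2.INTER_CUBIC))
E
```

```text
[0.59070334 0.19130451 0.14395334] [0.30297315 0.24639953 0.73171141]
gap -88.5 -69.6 -79.1
gap -89.1 -69.3 -79.2
gap -88.8 -68.5 -78.7
gap -124.3 -105.8 -115.1
gap -125.6 -106.2 -115.9
gap -126.1 -105.9 -116.0
gap -126.0 -114.8 -120.4
gap -135.1 -124.5 -129.8
gap -124.5 -115.1 -119.8
pin (np.float64(-128.0), np.float64(0.0813), np.int64(21)) peg (np.float64(90.1), np.float64(0.0417), np.int64(3))
notch 40 [-133.8 -123.1 -115.2]
```

View pics/c3.png

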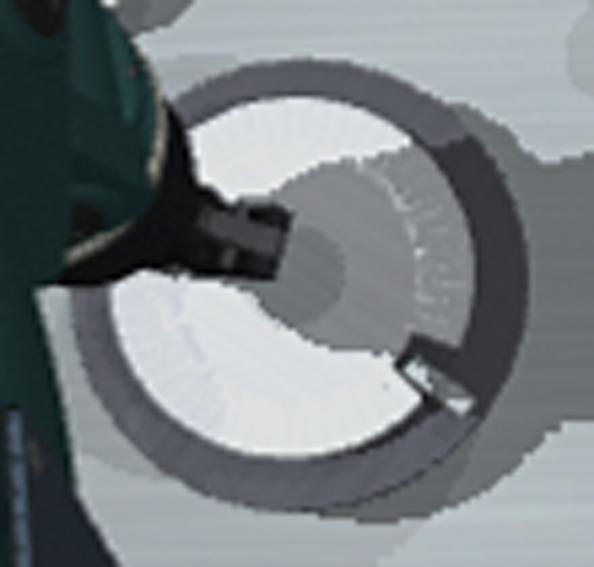

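The notch gap now spans about −135° to −115° (centre −125°) and the pin is at about −128°. Another 2.5 mm of push, then I'll back off and measure again with a clear view.

Call:
arm_command([
  [-1,0,0,0,1],
  [-2.5,0,0,0,1],
  [-2.5,0,0,0,1],
  [-2.5,0,0,0,1],
  [10,0,0,0,1],
  [30,0,0,0,1],
  [30,0,-40,0,1],
  [30,0,-60,0,1],
  [70,0,-60,0,1],
  [110,0,-60,0,1],
  [110,0,-60,0,1],
])

```text
time_s: 5.75
eef_pos: [0.4822, 0.2231, 0.2043]
tool_rot: [-3.142, -0.001, 2.856]
wrist_force: [0.6, 0.1, 0.4]
grip_width: 0.002
grip_force: 0.0
```

Run:
```python
from h import *
s=env.get_state();print(s['eef_pos'],s['wrist_force'])
d=snap('top','t4');gap(d);ang(d)
P=cloud(d).reshape(-1,3);q=P[:,:2]-(.579,.1457);r=np.hypot(*q.T);a=np.degrees(np.arctan2(q[:,1],q[:,0]))
for lo,hi in((.0545,.058),(.058,.0615),(.0615,.065)):
    k=(r>lo)&(r<hi)&(a<-105)&(a>-150);i=np.argsort(a[k]);print(' '.join(f'{x:.0f}:{z*1e3:.0f}' for x,z in zip(a[k][i],P[k][i,2])))
c=d['color'][150:255,155:265,::-1];cv2.imwrite('pics/c4.png',cv2.resize(c,None,fx=5.4,fy=5.4,interpolation=cv2.INTER_CUBIC))
```

```text
[0.48221861 0.22314016 0.20426496] [0.57543918 0.11237013 0.40540289]
gap -127.7 -118.4 -123.0
gap -137.8 -127.0 -132.4
gap -137.8 -127.5 -132.6
pin (np.float64(-128.0), np.float64(0.0815), np.int64(22)) peg (np.float64(52.2), np.float64(0.0492), np.int64(39))
notch 42 [-136.5 -128.3 -117.8]
-150:62 -149:63 -147:65 -146:62 -144:65 -143:63 -142:63 -141:66 -140:63 -139:63 -138:63 -137:49 -137:49 -136:64 -135:48 -133:48 -132:50 -131:60 -128:58 -126:57 -125:55 -123:49 -122:51 -120:49 -118:58 -117:63 -115:65 -114:64 -112:61 -111:67 -110:64 -108:67 -107:62 -106:66 -106:65
-149:64 -148:62 -146:62 -145:64 -144:63 -142:63 -141:63 -139:63 -138:63 -137:49 -135:50 -134:50 -134:50 -132:48 -131:52 -130:57 -129:56 -128:56 -127:58 -125:57 -122:50 -120:49 -120:51 -119:52 -118:64 -118:49 -117:63 -116:64 -115:67 -113:63 -113:64 -112:65 -111:63 -109:60 -107:65 -106:60
-150:63 -148:62 -147:63 -147:65 -146:62 -145:66 -144:63 -143:64 -142:63 -140:64 -139:62 -138:63 -138:60 -137:48 -135:49 -134:51 -132:48 -131:57 -130:55 -129:57 -127:59 -126:57 -124:55 -123:50 -122:48 -121:52 -120:48 -119:51 -118:50 -118:61 -116:61 -115:61 -115:66 -114:63 -112:63 -110:65 -109:61 -109:65 -108:67 -106:64
```

View pics/c4.png

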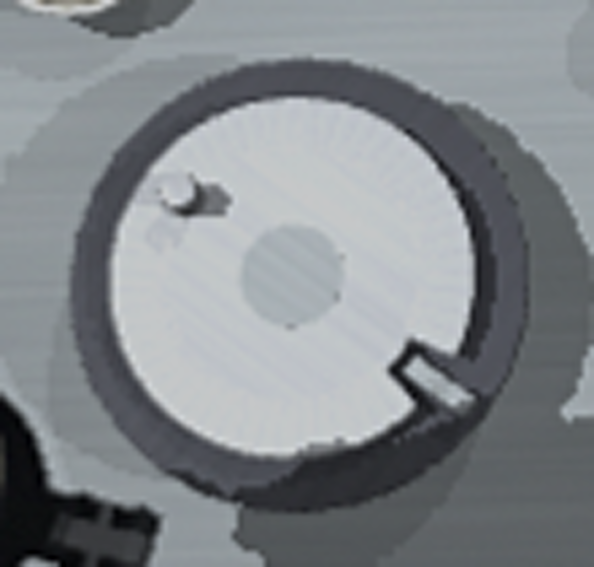

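The notch gap is −137.8° to −118°, centre −127.9°. The pin is at −128° and the peg at 52.2°, so they agree within about 0.5°. Next I'll hover over the cover's centre and descend.

Call:
arm_command([
  [-60,-24,0,0,1],
  [-115,-47,0,0,1],
  [-115,-47,0,0,1],
  [-115,-47,0,0,1],
  [-115,-47,30,0,1],
  [-115,-47,50,0,1],
  [-115,-47,60,0,1],
  [-115,-47,62,0,1],
  [-115,-47,62,0,1],
])

```text
time_s: 6.92
eef_pos: [0.5822, 0.145, 0.1425]
tool_rot: [3.141, 0.001, 2.854]
wrist_force: [-1.4, 0.7, -0.4]
grip_width: 0.001
grip_force: 0.0
```

Call:
arm_command([
  [0,0,2,0,1],
  [0,0,4,0,1],
  [0,0,6,0,1],
  [0,0,8,0,1],
  [0,0,10,0,1],
  [0,0,10,0,1],
])

```text
time_s: 7.68
eef_pos: [0.5821, 0.1447, 0.132]
tool_rot: [3.141, 0.0, 2.854]
wrist_force: [-0.6, -0.5, 2.3]
grip_width: 0.001
grip_force: 1.5
```

Call:
arm_command([
  [0,0,1,0,1],
  [0,0,2,0,1],
  [0,0,3,0,1],
  [0,0,4,0,1],
  [0,0,4,0,1],
])

```text
time_s: 8.3
eef_pos: [0.5821, 0.1447, 0.1281]
tool_rot: [3.141, 0.0, 2.854]
wrist_force: [-1.4, 0.3, 4.6]
grip_width: 0.001
grip_force: 2.3
```

Call:
arm_command([
  [0,0,0.5,0,1],
  [0,0,1,0,1],
  [0,0,1.5,0,1],
  [0,0,2,0,1],
  [0,0,2,0,1],
])

```text
time_s: 8.93
eef_pos: [0.5822, 0.1448, 0.1273]
tool_rot: [3.141, 0.002, 2.854]
wrist_force: [-6.6, -1.5, 22.2]
grip_width: 0.002
grip_force: 11.2
```

The force rose sharply with the tip at 54 mm, so the cover is on the rim. I'll lift off and check.

Call:
arm_command([
  [0,0,-10,0,1],
  [0,0,-50,0,1],
  [0,0,-100,0,1],
  [40,40,-130,0,1],
  [90,70,-130,0,1],
  [140,80,-130,0,1],
  [200,90,-130,0,1],
  [200,90,-130,0,1],
  [200,90,-130,0,1],
])

```text
time_s: 10.05
eef_pos: [0.4161, 0.2879, 0.2561]
tool_rot: [3.141, 0.001, 2.854]
wrist_force: [0.1, 0.3, -0.1]
grip_width: -0.001
grip_force: 0.0
```

Run:
```python
from h import *
s=env.get_state();print(s['eef_pos'],s['wrist_force'])
d=snap('top','t5');gap(d,zc=.055);ang(d,zc=.055)
for t in('t4','t5'):
    P=cloud(pickle.load(open(t+'.pkl','rb'))).reshape(-1,3);q=P[:,:2]-(.579,.1457);r=np.hypot(*q.T)
    a=np.degrees(np.arctan2(q[:,1],q[:,0]));k=(r<.05)&(abs(a-52)>50);print(t,np.nanmedian(P[k,2]),np.nanmedian(P[(r>.076)&(r<.086)&(a>-100)&(a<90),2]))
cv2.imwrite('pics/t5v.png',d['color'][...,::-1])
```

```text
[0.41612179 0.28792224 0.25613849] [ 0.05879098  0.28388714 -0.13870705]
gap -133.7 -130.6 -132.1
gap -121.3 -118.2 -119.8
gap -137.8 -135.2 -136.5
pin (np.float64(-128.0), np.float64(0.0816), np.int64(22)) peg (np.float64(52.3), np.float64(0.049), np.int64(39))
notch 15 [-136.6 -123.5 -118.5]
t4 0.06395090440444012 0.04969572609948247
t5 0.054837863908647644 0.04965090011486034
```

View pics/t5v.png

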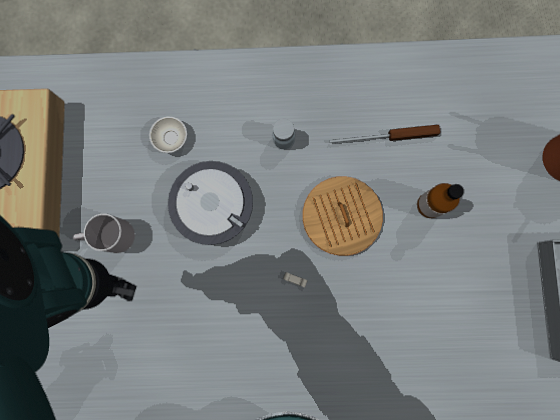

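The cover's face dropped from 64.0 to 54.8 mm, so it is fully home with the notch on the pin at (236,219). The other objects are where they were, and the arm is clear at (120,290).

```bash
python3 -c "
from workcell import env
print(env.hand_in())"
```

```text
the job is handed in; nothing more can be done
None
```

The drip pot is closed and handed in: I turned the cover about 49° clockwise until its notch was over the pin, then pressed it fully home (face measured at 54.8 mm), and nothing else on the shelf moved.

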